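Set out the finishing station beside the pizza oven

ROBOT

A 7-joint arm with a two-finger parallel gripper is mounted at the origin on the work surface. World frame = base frame: x ahead of the robot, y to its left, z up, the work surface at z = 0. Lengths are in mm, angles in rad, forces in N, time in s.
With the tool pointing down it reaches from about 400 to 900 mm from the base axis. Payload 5.5 kg.
Tool frame: the origin (TCP) lies on the centre line of the jaws, within the pads' length; the fingertips stand 17 mm ahead of it and the grasp point (between the pads) lies 2 mm behind it; z points along the fingers, y is the line along which they close (so a half turn about z gives the same grasp; the last joint's range is limited). The gripper opens to 92 mm and grips with 3 to 60 N. Pads are 19 mm wide; open, the fingers measure 130 mm over their backs; the gripper's body (75 mm by 190 mm) begins 47 mm behind the grasp point.
Start: joints at [1.448, 0.501, -0.427, 1.55, 0.221, 1.138, -0.21], TCP at [244.627, -602.21, 243.729] pointing down, gripper open.
Joint ranges: [-2.88, 2.88], [-0.31, 2.03], [-1.54, 1.56], [0.2, 2.42], [-1.41, 4.55], [0.19, 2.02], [-2.57, 2.57]. Speed limits (rad/s): [2.57, 2.57, 3.14, 3.14, 3.14, 3.14, 3.14].

INTERFACE

Orientations are given as a 3x3 rotation matrix whose columns are the frame's x, y, z axes.
In Python, from bench import sensors, viewer, ticket gives the robot as it stands. The module is installed in compiled form; this text tells all that it offers.
- The arm moves only by the tool move_arm, never from a script. Its argument "series" is one flat list of numbers, 4 for each row, row after row: the shift along the tool's x, y, z in m, then the turn about the tool's z in rad. A call has 1 to 12 rows; each row is the pose to reach, as a shift and turn from the pose commanded when the call began, along the tool's axes at that moment; what a row does not reach only later rows make up. A row lasts 1/10 s, in which the tool goes at most 50 mm and 8.59 degrees, less where a joint would pass 70% of its speed; a pose out of reach is approached as far as the arm can. A call with a gripper value outside its range is refused whole. "fingers" is the closure, from 0 (fully open) to 1 (shut), set as the call begins (left out, the last holds). The fingers move at their own pace and stop on an object; "squeeze" is the grip in N (left out, the last holds). Time passes only in rows, so rows that repeat a pose let the fingers close. It gives the time, the measured TCP pose, the force, the opening and the grip force at its end, in the units of the state.
- sensors.get_state(): the state, without advancing time (a new reading comes with each control period).
- viewer.read_camera(name): name is "side" or "top" or "wrist"; returns a dict with "frame" (384x512x3 uint8, red, green, blue), "depth" (384x512 float32, mm along the optical axis (not along the pixel's ray), 0 where there is no reading), "fov_y" (degrees; the focal length in pixels is half the picture's height over the tangent of half this angle, whatever the lens; pixels are square), "cx", "cy" (the principal point, pixels), "k1" (the pictures are not rectified: a ray, as slopes to the right and down, at radius r is drawn at 1 + k1 r^2 times it, then the intrinsics apply), "cam_to_world" (4x4, takes a point from camera to world coordinates). Camera axes: x right, y down, z forward; pixel columns grow to the right and rows downward; lengths in mm; the calibration is good to about 2 mm. A picture is of the moment at which its call begins.
- ticket.sign_off(): hands the job in; it is judged then, once.
The state is a dict: "clock": time; "joints": joint angles; "dq": joint speeds; "tau": joint torques, N m; "tcp_pos": TCP position; "tcp_rot": TCP orientation; "force": force on the tool from outside, world axes, zero at the start; "torque": the same for the moment, N m; "finger_gap": opening from 0.0 (shut) to 1.0 (fully open); "gripper_force": force on a finger pad.
Only numpy, scipy, OpenCV 4.12 (cv2) and the standard library are available. Lean on these libraries where they do the work, as an engineer would, in place of code of your own. Each camera call takes 0.05 s, during which the arm holds its last target. There are 200 camera calls.

TASK

Set out the finishing station: stand the round wooden trivet halfway between the white and the copper canister, with the blue ramekin centred on top of it. On the dark serving board make a row along its middle line: the red tin at the board's centre, the pepper mill to the left of the tin and the green oil bottle to its right (left and right as the robot sees them), each about 4 cm clear of the tin. Everything ends upright and let go, and none of the five may be tipped over on the way.

Things in the scene. Friction and masses are not known exactly. Their poses are not given: they have to be found in the camera images.
- trivet: loose round wooden trivet, a solid mid-brown disc with a darker disc inlaid on top, 64 mm diameter, 16 mm thick, 80 g; flat underside and top. Origin: centre of its underside; z up
- ramekin: loose straight-sided blue ceramic ramekin, open at the top, 60 mm outer diameter, 40 mm tall, wall 4 mm, about 140 g. Origin: centre of its underside; z up
- tin: loose red spice tin with a steel band and top, a cylinder of 50 mm diameter, 60 mm tall, about 130 g. Origin: centre of its underside; z up
- mill: loose small dark-wood pepper mill with brass trim; straight base 48 mm in diameter up to 42 mm, a waist above it, a rounded head 42 mm wide, 85 mm tall in all, about 160 g. Origin: centre of its underside; z up
- bottle: loose small green glass oil bottle with a cork; straight body 48 mm in diameter up to 48 mm, then a shoulder and a 22 mm neck, 84 mm tall in all, about 200 g. Origin: centre of its underside; z up
- board: fixed dark grey serving board lying on the counter, 280 mm long, 90 mm wide, 10 mm thick. Origin: centre of its underside (its top is 10 mm higher); its y axis runs along its length towards its left end as the robot sees it, x across it away from the robot, z up. The board may be turned up to 0.2 rad
- canister_white: fixed round white ceramic canister with a light wooden lid (66 mm) and lid button, 80 mm diameter, 80 mm tall. It is the left one of the pair. Origin: centre of its underside; its -y axis points at the copper canister, whose centre is 260 mm away
- canister_copper: fixed round copper canister with a black lid (66 mm) and lid button, 80 mm diameter, 80 mm tall, the right one of the pair. Origin: centre of its underside; z up

How it is judged (in metres and radians):
At the end, for the whole second after the job is handed in: Trivet flat on the counter, within 15 mm of halfway between the canisters along and across; ramekin upright on it within 10 mm; tin (15 mm of centre), mill (left), bottle (right) upright on the board, 15 mm of its middle line, mill and bottle 74-104 mm from the tin between centres; all at rest (x of trivet in the frame of canister_white between -0.015 and 0.015 m and y of trivet in the frame of canister_white between -0.145 and -0.115 m and height (world z) of trivet below 0.004 m and horizontal distance between ramekin and trivet below 0.01 m and z of ramekin in the frame of trivet between 0.012 and 0.02 m and x of tin in the frame of board between -0.015 and 0.015 m and z of tin in the frame of board between 0.007 and 0.014 m and x of mill in the frame of board between -0.015 and 0.015 m and z of mill in the frame of board between 0.007 and 0.014 m and x of bottle in the frame of board between -0.015 and 0.015 m and z of bottle in the frame of board between 0.007 and 0.014 m and y of tin in the frame of board between -0.015 and 0.015 m and y of mill in the frame of board above 0.03 m and y of bottle in the frame of board below -0.03 m and horizontal distance between mill and tin between 0.074 and 0.104 m and horizontal distance between bottle and tin between 0.074 and 0.104 m and angle between each of trivet, ramekin, tin, mill, bottle's own z axis and vertical below 0.1 rad and linear speed of each of trivet, ramekin, tin, mill, bottle below 0.02 m/s); the robot touches nothing.
It fails at once if one of the five things is tipped over (angle between any of trivet, ramekin, tin, mill, bottle's own z axis and vertical above 1 rad).
It also fails if it takes over 128 s, if anything falls off the work surface, if the arm or the gripper's body presses on something with over 40 N, if the wrist force passes 120 N, or if a joint passes its speed limit or range.

## Working session

There is one attempt and no reset: what is moved stays moved. The work goes in short steps, Python scripts to look and compute and a tool call to move; the robot and the scene stay as the last step left them, time stands still between calls to the robot, and variables do not carry over. Pictures are saved under pics/ and viewed, at most 14 in all, crops included, and the job is handed in when it is done.

Besides the shell and the picture viewer there is one more tool, called after "Emit:" as name(argument=value, ...), one argument or row to a line, values as JSON. move_arm: Moves the arm, as the interface text tells. Its arguments: {"type":"object","properties":{"series":{"type":"array"},"fingers":{"type":"number"},"squeeze":{"type":"number"}},"required":["series"]}

```bash
mkdir -p pics; cat > h.py <<'E'
import numpy as np, cv2
from bench import sensors, viewer, ticket
def cam(n):
    c=viewer.read_camera(n); d=c['depth']; h,w=d.shape
    f=h/2/np.tan(np.radians(c['fov_y'])/2)
    K=np.array([[f,0,c['cx']],[0,f,c['cy']],[0,0,1.]])
    u,v=np.meshgrid(np.arange(w),np.arange(h))
    r=np.stack([(u-c['cx'])/f,(v-c['cy'])/f],-1).astype(float)
    s=r.copy()
    for _ in range(20): s=r/(1+c['k1']*(s**2).sum(-1,keepdims=True))
    P=np.concatenate([s,np.ones((h,w,1))],-1)*d[...,None]
    T=np.array(c['cam_to_world']); W=P@T[:3,:3].T+T[:3,3]
    W[d==0]=np.nan
    return c,W
def save(n,im): cv2.imwrite('pics/'+n,im[...,::-1])
E
python3 - <<'E'
from h import *
s=sensors.get_state(); print(s['clock'],s['tcp_pos'],np.round(s['tcp_rot'],3).tolist(),s['finger_gap'])
t,W=cam('top'); d,W2=cam('side')
np.savez('a.npz',f=t['frame'],W=W,f2=d['frame'],W2=W2)
save('top.png',t['frame']);save('side.png',d['frame'])
print(np.array(t['cam_to_world']).round(2).tolist(),np.array(d['cam_to_world']).round(2).tolist(),t['k1'])
E
```

```text
0.0 [ 244.2593131  -601.63929118  242.69336752] [[0.926, 0.376, -0.001], [0.376, -0.926, 0.002], [0.0, -0.002, -1.0]] 0.9978322897095212
[[0.02, -0.99, 0.15, 350.87], [-1.0, -0.01, 0.02, -18.4], [-0.01, -0.15, -0.99, 1271.55], [0.0, 0.0, 0.0, 1.0]] [[-0.98, -0.09, 0.19, 311.83], [-0.2, 0.52, -0.83, 1016.01], [-0.02, -0.85, -0.53, 703.13], [0.0, 0.0, 0.0, 1.0]] -0.15076291011873852
```

View pics/top.png

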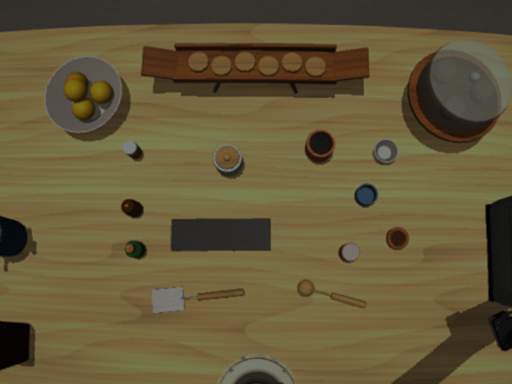

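View pics/side.png

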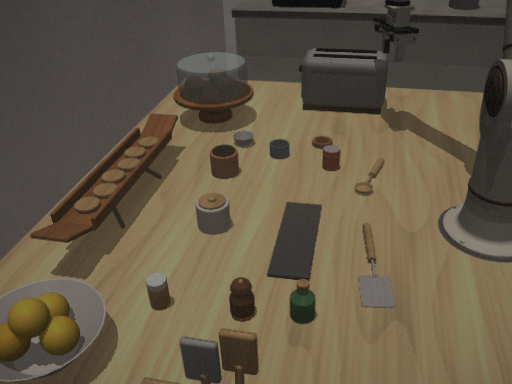

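The top view shows, in pixels, white canister (228,158), copper canister (320,144), ramekin (366,195), tin (350,252), trivet (397,238), mill (131,208), bottle (135,249) and board centre (221,234). The side view confirms the identities: trivet (322,141), red tin (331,158), and the shaker at (158,290) is a distractor.

```bash
python3 - <<'E'
from h import *
a=np.load('a.npz');W=a['W'];W2=a['W2']
seeds=dict(white=(228,158,80),copper=(320,144,80),ramekin=(366,195,40),tin=(350,252,60),trivet=(397,238,16),mill=(131,208,85),bottle=(135,249,84),shaker=(131,150,80),bowl=(386,152,30))
print('table z',np.nanmedian(W[330:350,400:440,2]),np.nanmedian(W2[200:215,330:350,2]))
for n,(u,v,h) in seeds.items():
    c=W[v-1:v+2,u-1:u+2].reshape(-1,3); c=np.nanmedian(c,0)
    out=[n,'px',c.round(0).tolist()]
    for X in (W,W2):
        p=X.reshape(-1,3); r=60 if h==80 else 42
        m=(np.hypot(p[:,0]-c[0],p[:,1]-c[1])<r)&(p[:,2]>8)
        q=p[m]
        if len(q)<5: out.append(len(q));continue
        top=q[:,2].max(); t=q[(q[:,2]>(6 if h<20 else 12))].astype(np.float32)
        (x,y),rr=cv2.minEnclosingCircle(t[:,:2].copy())
        t2=q[q[:,2]>np.percentile(q[:,2],97)-8].astype(np.float32)
        (x2,y2),r2=cv2.minEnclosingCircle(t2[:,:2].copy())
        out.append((len(q),round(float(top)),'all',[round(x),round(y),round(rr,1)],'top',[round(x2),round(y2),round(r2,1)],np.mean(t2[:,:2],0).round(0).tolist()))
    print(*out)
g=a['f'].astype(int); m=((g.max(-1)<75)&(g.max(-1)-g.min(-1)<22)).astype(np.uint8); m[:205]=0;m[265:]=0;m[:,:160]=0;m[:,285:]=0
p=W[m>0]; print('board',cv2.minAreaRect(p[:,:2].astype(np.float32)),np.median(p,0))
q=p[np.abs(p[:,2]-10)<5];r=cv2.minAreaRect(q[:,:2].astype(np.float32));print(r)
E
```

```text
table z -0.5018899647516264 -1.081487939307408
white px [645.0, 88.0, 80.0] (759, 84, 'all', [650, 90, 41.0], 'top', [650, 91, 36.1], [650.0, 91.0]) (1151, 81, 'all', [649, 96, 41.8], 'top', [648, 95, 38.5], [649.0, 96.0])
copper px [687.0, -162.0, 77.0] (747, 84, 'all', [694, -164, 40.6], 'top', [697, -160, 36.5], [695.0, -164.0]) (801, 81, 'all', [692, -161, 42.2], 'top', [693, -162, 37.5], [693.0, -159.0])
ramekin px [562.0, -301.0, 7.0] (243, 45, 'all', [560, -297, 30.7], 'top', [559, -297, 30.6], [558.0, -297.0]) (318, 42, 'all', [555, -296, 34.6], 'top', [558, -294, 33.4], [559.0, -295.0])
tin px [397.0, -243.0, 61.0] (310, 66, 'all', [398, -245, 26.0], 'top', [397, -245, 26.0], [398.0, -244.0]) (385, 64, 'all', [396, -243, 27.4], 'top', [396, -243, 27.4], [397.0, -241.0])
trivet px [439.0, -385.0, 16.0] (395, 22, 'all', [440, -387, 32.5], 'top', [440, -387, 32.3], [439.0, -387.0]) (174, 19, 'all', [439, -387, 35.9], 'top', [439, -388, 35.4], [438.0, -383.0])
mill px [506.0, 348.0, 74.0] (301, 87, 'all', [511, 359, 23.9], 'top', [511, 359, 17.4], [511.0, 359.0]) (872, 85, 'all', [511, 361, 24.4], 'top', [510, 361, 19.2], [510.0, 363.0])
bottle px [396.0, 334.0, 63.0] (290, 89, 'all', [398, 346, 24.3], 'top', [398, 345, 12.2], [398.0, 344.0]) (849, 86, 'all', [397, 348, 24.8], 'top', [397, 347, 13.0], [396.0, 348.0])
shaker px [670.0, 361.0, 66.0] (240, 72, 'all', [679, 365, 21.9], 'top', [679, 366, 20.7], [678.0, 366.0]) (672, 68, 'all', [679, 370, 21.7], 'top', [679, 368, 20.9], [678.0, 370.0])
bowl px [689.0, -364.0, 3.0] (299, 35, 'all', [688, -358, 36.1], 'top', [688, -358, 36.1], [688.0, -360.0]) (231, 32, 'all', [688, -361, 38.4], 'top', [688, -360, 38.2], [688.0, -363.0])
board ((443.6700134277344, 110.96424865722656), (88.19255065917969, 274.8614501953125), 1.0178098678588867) [nan nan nan]
((443.44989013671875, 111.04299926757812), (87.66475677490234, 275.7874755859375), 1.0418438911437988)
```

Measurements agree between the two cameras, and with the given sizes and the 260 mm spacing (258 found). Targets:
- Trivet: (672,-35)
- Tin: (443.5,111)
- Mill: (442,200)
- Bottle: (445,22)

I'll turn the tool so that tool x = world y, tool y = world x and z points down. First, over the trivet.

Emit:
move_arm(
  series=[0.01,-0.005,0.003,-0.05,0.035,-0.017,0.012,-0.15,0.07,-0.033,0.025,-0.28,0.11,-0.052,0.039,-0.42,0.15,-0.072,0.053,-0.56,0.19,-0.09,0.067,-0.7,0.22,-0.105,0.078,-0.84,0.243,-0.116,0.086,-0.97,0.256,-0.122,0.09,-1.08,0.262,-0.125,0.093,-1.16,0.262,-0.125,0.093,-1.187,0.262,-0.125,0.093,-1.187],
  fingers=0,
  squeeze=20,
)

```text
clock: 1.3
tcp_pos: [440.2, -387.4, 150.5]
tcp_rot: [[-0.003, 1.0, -0.0], [1.0, 0.003, 0.0], [0.0, -0.0, -1.0]]
force: [0.3, -0.3, -0.1]
finger_gap: 1.002
gripper_force: 0.0
```

```bash
cat >> h.py <<'E'
def st(*tgt):
    s=sensors.get_state(); R=np.array(s['tcp_rot']);p=np.array(s['tcp_pos'])
    print(round(s['clock'],2),p.round(1).tolist(),'x',R[:,0].round(3),'z',R[:,2].round(3),'q',np.round(s['joints'],2).tolist(),round(s['finger_gap']*92,1),np.round(s['gripper_force'],1),np.round(s['force'],1))
    for t in tgt: print('shift',(R.T@(np.array(t)-p)).round(1).tolist(),'turn',-(np.pi/2-np.arctan2(R[1,0],R[0,0])))
E
python3 -c "
from h import *
st((440,-387,20))"
```

```text
1.3 [440.2, -387.4, 150.5] x [-0.003  1.     0.   ] z [-0.  0. -1.] q [1.22, 0.57, -0.72, 1.79, 0.45, 0.96, 0.31] 92.2 0.0 [ 0.3 -0.3 -0.1]
shift [0.3, -0.1, 130.5] turn 0.0027472693130612402
```

Emit:
move_arm(
  series=[0,0,0.005,0,0,0,0.02,0,0,0,0.04,0,0,0,0.06,0,0,0,0.08,0,0,0,0.098,0,0,0,0.112,0,0,0,0.121,0,0,0,0.127,0,0,0,0.13,0,0,0,0.13,0],
)

```text
clock: 2.4
tcp_pos: [440.5, -387.9, 20.8]
tcp_rot: [[-0.002, 1.0, 0.0], [1.0, 0.002, -0.0], [-0.0, 0.0, -1.0]]
force: [-0.5, -0.0, 0.2]
finger_gap: 0.997
gripper_force: 0.0
```

Emit:
move_arm(
  series=[0,0,0,0,0,0,0,0,0,0,0,0,0,0,0,0,0,0,0,0,0,0,0,0,0,0,0,0,0,0,0,0,0,0,0,0,0,0,0,0],
  fingers=1,
)

```text
clock: 3.4
tcp_pos: [440.4, -388.0, 21.0]
tcp_rot: [[-0.002, 1.0, 0.0], [1.0, 0.002, -0.0], [-0.0, 0.0, -1.0]]
force: [-2.0, 0.6, 5.6]
finger_gap: 0.688
gripper_force: 20.0
```

Emit:
move_arm(
  series=[0,0,-0.003,0,0,0,-0.01,0,0,0,-0.02,0,0,0,-0.035,0,0,0,-0.05,0,0,0,-0.068,0,0,0,-0.086,0,0,0,-0.102,0,0,0,-0.115,0,0,0,-0.124,0,0,0,-0.13,0,0,0,-0.13,0],
)

```text
clock: 4.6
tcp_pos: [440.6, -388.0, 151.4]
tcp_rot: [[-0.002, 1.0, 0.001], [1.0, 0.002, -0.001], [-0.001, 0.001, -1.0]]
force: [-0.2, -0.5, -0.7]
finger_gap: 0.691
gripper_force: 20.0
```

```bash
python3 -c "
from h import *
st((672,-35,150))
t,W=cam('top');d,_=cam('side');save('b.png',np.hstack([t['frame'][90:350,250:],d['frame'][80:340,200:]]))"
```

```text
4.6 [440.6, -388.0, 151.4] x [-0.002  1.    -0.001] z [ 0.001 -0.001 -1.   ] q [1.22, 0.57, -0.72, 1.79, 0.45, 0.96, 0.31] 63.6 20.0 [-0.2 -0.5 -0.7]
shift [352.6, 232.1, 1.3] turn 0.001939799522418184
```

View pics/b.png

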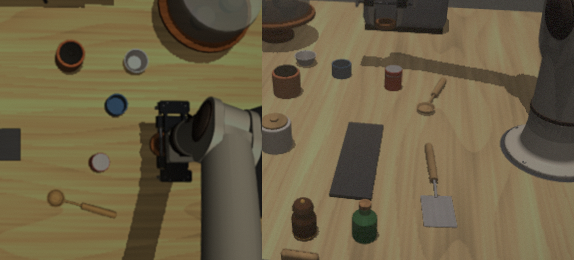

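The gripper hides the pick spot, at about (165,140) in the left half. The trivet is held: opening 63.6 mm. Carry it across.

Emit:
move_arm(
  series=[0.004,0.002,0,0,0.014,0.009,0,0,0.03,0.02,0,0,0.05,0.033,0,0,0.072,0.047,0,0,0.096,0.063,0,0,0.12,0.079,0,0,0.144,0.095,0,0,0.168,0.111,0,0,0.192,0.126,0,0,0.216,0.142,0,0,0.24,0.158,0,0],
)

```text
clock: 5.9
tcp_pos: [598.4, -144.8, 150.4]
tcp_rot: [[-0.003, 1.0, -0.0], [1.0, 0.003, 0.001], [0.001, -0.0, -1.0]]
force: [0.0, 0.1, -0.8]
finger_gap: 0.691
gripper_force: 20.0
```

Emit:
move_arm(
  series=[0.024,0.016,0,0,0.046,0.03,0,0,0.066,0.043,0,0,0.083,0.055,0,0,0.096,0.063,0,0,0.105,0.069,0,0,0.11,0.072,0,0,0.112,0.074,0,0,0.1125,0.074,0,0,0.1125,0.074,0,0],
)

```text
clock: 6.9
tcp_pos: [671.3, -36.0, 150.6]
tcp_rot: [[-0.001, 1.0, -0.0], [1.0, 0.001, -0.001], [-0.001, -0.0, -1.0]]
force: [-0.5, -0.7, -1.3]
finger_gap: 0.693
gripper_force: 20.0
```

```bash
python3 -c "
from h import *
st((672,-35,20.5))"
```

```text
6.9 [671.3, -36.0, 150.6] x [-0.001  1.    -0.001] z [-0.    -0.001 -1.   ] q [0.49, 0.71, -0.71, 1.56, 0.51, 1.07, -0.35] 63.7 20.0 [-0.5 -0.7 -1.3]
shift [1.1, 0.8, 130.1] turn 0.0007859825528011566
```

Emit:
move_arm(
  series=[0,0,0.004,0,0,0,0.015,0,0,0,0.032,0,0,0,0.05,0,0,0,0.068,0,0,0,0.085,0,0,0,0.1,0,0.001,0.0005,0.112,0,0.001,0.0005,0.121,0,0.001,0.0005,0.127,0,0.001,0.0005,0.1295,0,0.001,0.0005,0.1295,0],
)

```text
clock: 8.1
tcp_pos: [672.5, -33.7, 21.6]
tcp_rot: [[-0.002, 1.0, 0.001], [1.0, 0.002, -0.0], [-0.0, 0.001, -1.0]]
force: [-0.5, 0.7, -0.4]
finger_gap: 0.691
gripper_force: 20.0
```

Emit:
move_arm(
  series=[0,0,0,0,0,0,0,0,0,0,0,0,0,0,0,0,0,0,0,0,0,0,0,0,0,0,0,0,0,0,0,0],
  fingers=0,
)

```text
clock: 8.9
tcp_pos: [672.1, -33.8, 21.2]
tcp_rot: [[-0.002, 1.0, -0.0], [1.0, 0.002, -0.0], [-0.0, -0.0, -1.0]]
force: [0.3, -0.5, 0.1]
finger_gap: 0.997
gripper_force: 0.0
```

Emit:
move_arm(
  series=[0,0,-0.004,0,0,0,-0.02,0,0,0,-0.045,0,0,0,-0.07,0,0,0,-0.095,0,0,0,-0.117,0,0,0,-0.127,0,0,0,-0.13,0],
)

```text
clock: 9.7
tcp_pos: [673.1, -33.8, 153.5]
tcp_rot: [[-0.002, 1.0, 0.003], [1.0, 0.002, -0.0], [-0.0, 0.003, -1.0]]
force: [0.4, -0.1, -0.0]
finger_gap: 0.999
gripper_force: 0.0
```

```bash
python3 -c "
from h import *
st((558.5,-296.5,150))
t,W=cam('wrist');save('w1.png',t['frame'])"
```

```text
9.7 [673.1, -33.8, 153.5] x [-0.002  1.    -0.   ] z [ 0.003 -0.    -1.   ] q [0.49, 0.71, -0.71, 1.56, 0.51, 1.07, -0.35] 91.9 0.0 [ 0.4 -0.1 -0. ]
shift [-262.5, -115.1, 3.3] turn 0.001986552246902251
```

View pics/w1.png

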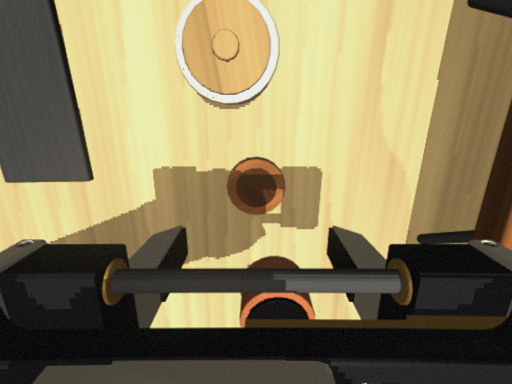

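The wrist picture shows the trivet flat at (256,186), between the white canister (227,45) and the copper one (277,300). Now the ramekin.

Emit:
move_arm(
  series=[-0.008,-0.003,0,0,-0.03,-0.013,0,0,-0.062,-0.027,0,0,-0.1,-0.044,0,0,-0.14,-0.061,0,0,-0.178,-0.078,0,0,-0.212,-0.093,0,0,-0.238,-0.104,0,0,-0.254,-0.111,0,0,-0.261,-0.114,0,0,-0.2625,-0.1145,0,0,-0.2625,-0.1145,0,0],
)

```text
clock: 10.95
tcp_pos: [558.8, -294.8, 151.1]
tcp_rot: [[-0.004, 1.0, 0.0], [1.0, 0.004, 0.001], [0.001, 0.0, -1.0]]
force: [0.5, 0.4, 0.2]
finger_gap: 1.002
gripper_force: 0.0
```

```bash
python3 -c "
from h import *
st((558.5,-296.5,28))"
```

```text
10.95 [558.8, -294.8, 151.1] x [-0.004  1.     0.001] z [ 0.     0.001 -1.   ] q [0.95, 0.64, -0.72, 1.67, 0.48, 1.01, 0.08] 92.2 0.0 [0.5 0.4 0.2]
shift [-1.8, -0.4, 123.1] turn 0.0039517381476461555
```

Emit:
move_arm(
  series=[-0.001,0,0.005,0,-0.0015,0,0.02,0,-0.0015,0,0.038,0,-0.0015,0,0.056,0,-0.0015,0,0.074,0,-0.0015,0,0.091,0,-0.0015,0,0.105,0,-0.0015,0,0.114,0,-0.0015,0,0.12,0,-0.0015,0,0.122,0,-0.0015,0,0.122,0],
)

```text
clock: 12.05
tcp_pos: [558.4, -298.1, 29.4]
tcp_rot: [[-0.002, 1.0, 0.0], [1.0, 0.002, -0.0], [-0.0, 0.0, -1.0]]
force: [-0.4, -0.0, -0.5]
finger_gap: 0.999
gripper_force: 0.0
```

Emit:
move_arm(
  series=[0,0,0,0,0,0,0,0,0,0,0,0,0,0,0,0,0,0,0,0,0,0,0,0,0,0,0,0,0,0,0,0,0,0,0,0,0,0,0,0],
  fingers=1,
)

```text
clock: 13.05
tcp_pos: [558.5, -298.2, 29.5]
tcp_rot: [[-0.002, 1.0, 0.001], [1.0, 0.002, -0.0], [-0.0, 0.001, -1.0]]
force: [1.1, -0.3, 4.1]
finger_gap: 0.656
gripper_force: 20.0
```

Emit:
move_arm(
  series=[0,0,-0.003,0,0,0,-0.01,0,0,0,-0.02,0,0,0,-0.035,0,0,0,-0.05,0,0,0,-0.066,0,0,0,-0.082,0,0,0,-0.097,0,0,0,-0.11,0,0,0,-0.119,0,0,0,-0.122,0,0,0,-0.122,0],
)

```text
clock: 14.25
tcp_pos: [558.2, -298.2, 151.5]
tcp_rot: [[-0.002, 1.0, 0.0], [1.0, 0.002, -0.0], [-0.0, 0.0, -1.0]]
force: [-0.4, 0.0, -1.6]
finger_gap: 0.658
gripper_force: 20.0
```

```bash
cat >> h.py <<'E'
def find(cn,x,y,r,lo,hi,W=None):
    if W is None: W=cam(cn)[1]
    p=W.reshape(-1,3); q=p[(np.hypot(p[:,0]-x,p[:,1]-y)<r)&(p[:,2]>lo)&(p[:,2]<hi)].astype(np.float32)
    c,rr=cv2.minEnclosingCircle(q[:,:2].copy()); print(cn,len(q),np.round(c,1),round(rr,1),q[:,:2].mean(0).round(1),'top',q[:,2].max().round(1)); return c
E
python3 -c "
from h import *
for n in('top','side'):
  W=cam(n)[1]
  for a in ((672,-35,45,8,40),(650,93,60,10,120),(693,-162,60,10,120)): find(n,*a,W=W)
st((672,-35,150))"
```

```text
top 383 [672.8 -34.8] 32.7 [671.2 -34.5] top 24.2
top 755 [649.6  91.3] 40.2 [644.3  88.9] top 82.6
top 744 [ 694.5 -165.6] 41.2 [ 688.3 -161.6] top 84.0
side 172 [670.2 -36.1] 32.8 [668.  -40.6] top 19.5
side 1134 [648.4  93.9] 40.4 [642.8 111. ] top 81.2
side 786 [ 691.8 -161.9] 41.6 [ 687.6 -143.5] top 82.2
14.35 [557.7, -297.9, 150.5] x [-0.002  1.     0.001] z [-0.001  0.001 -1.   ] q [0.95, 0.64, -0.71, 1.67, 0.48, 1.01, 0.08] 60.3 20.0 [-0.3  0.5 -1.3]
shift [262.7, 114.9, 0.6] turn 0.0020148749983175396
```

Emit:
move_arm(
  series=[0.003,0.001,0,0,0.012,0.005,0,0,0.026,0.011,0,0,0.044,0.019,0,0,0.066,0.029,0,0,0.09,0.039,0,0,0.115,0.05,0,0,0.14,0.061,0,0,0.165,0.072,0,0,0.188,0.082,0,0,0.208,0.091,0,0,0.225,0.098,0,0],
)

```text
clock: 15.55
tcp_pos: [656.2, -68.7, 151.3]
tcp_rot: [[-0.005, 1.0, 0.0], [1.0, 0.005, 0.002], [0.002, 0.0, -1.0]]
force: [0.5, -0.8, -1.3]
finger_gap: 0.654
gripper_force: 20.0
```

Emit:
move_arm(
  series=[0.014,0.006,0,0,0.025,0.011,0,0,0.032,0.014,0,0,0.036,0.016,0,0,0.037,0.0165,0,0,0.037,0.0165,0,0,0.037,0.0165,0,0],
)

```text
clock: 16.25
tcp_pos: [671.9, -37.0, 151.1]
tcp_rot: [[-0.001, 1.0, -0.0], [1.0, 0.001, -0.001], [-0.001, -0.0, -1.0]]
force: [-0.0, 0.2, -1.7]
finger_gap: 0.662
gripper_force: 20.0
```

```bash
python3 -c "
from h import *
st((672,-36,45.5))"
```

```text
16.25 [671.9, -37.0, 151.1] x [-0.001  1.    -0.001] z [-0.    -0.001 -1.   ] q [0.49, 0.71, -0.71, 1.56, 0.51, 1.07, -0.35] 60.9 20.0 [-0.   0.2 -1.7]
shift [1.1, 0.1, 105.6] turn 0.0006891403487112591
```

Emit:
move_arm(
  series=[0.001,0,0.004,0,0.001,0,0.014,0,0.001,0,0.028,0,0.001,0,0.043,0,0.001,0,0.058,0,0.001,0,0.072,0,0.001,0,0.084,0,0.001,0,0.093,0,0.001,0,0.1,0,0.001,0,0.104,0,0.001,0,0.1055,0,0.001,0,0.1055,0],
)

```text
clock: 17.45
tcp_pos: [672.4, -34.8, 46.1]
tcp_rot: [[-0.002, 1.0, 0.001], [1.0, 0.002, -0.0], [-0.0, 0.001, -1.0]]
force: [-0.5, -0.4, -0.7]
finger_gap: 0.657
gripper_force: 20.0
```

Emit:
move_arm(
  series=[0,0,0,0,0,0,0,0,0,0,0,0,0,0,0,0,0,0,0,0,0,0,0,0,0,0,0,0,0,0,0,0],
  fingers=0,
)

```text
clock: 18.25
tcp_pos: [672.1, -34.8, 45.7]
tcp_rot: [[-0.002, 1.0, 0.0], [1.0, 0.002, 0.0], [0.0, 0.0, -1.0]]
force: [0.7, 0.0, -0.1]
finger_gap: 0.995
gripper_force: 0.0
```

Emit:
move_arm(
  series=[0,0,-0.004,0,0,0,-0.018,0,0,0,-0.038,0,0,0,-0.058,0,0,0,-0.078,0,0,0,-0.095,0,0,0,-0.104,0,0,0,-0.106,0],
)

```text
clock: 19.05
tcp_pos: [673.1, -34.9, 153.9]
tcp_rot: [[-0.002, 1.0, 0.003], [1.0, 0.002, -0.0], [-0.0, 0.003, -1.0]]
force: [1.1, 0.7, -0.2]
finger_gap: 0.998
gripper_force: 0.0
```

```bash
python3 -c "
from h import *
st((397,-244,150))"
```

```text
19.05 [673.1, -34.9, 153.9] x [-0.002  1.    -0.   ] z [ 0.003 -0.    -1.   ] q [0.49, 0.71, -0.71, 1.55, 0.51, 1.07, -0.35] 91.8 0.0 [ 1.1  0.7 -0.2]
shift [-208.6, -276.5, 3.2] turn 0.0018491928741877217
```

Emit:
move_arm(
  series=[-0.006,-0.008,0,0,-0.023,-0.03,0,0,-0.046,-0.061,0,0,-0.073,-0.096,0,0,-0.102,-0.135,0,0,-0.131,-0.173,0,0,-0.158,-0.209,0,0,-0.181,-0.239,0,0,-0.197,-0.26,0,0,-0.206,-0.272,0,0,-0.2085,-0.2755,0,0,-0.2085,-0.2755,0,0],
)

```text
clock: 20.25
tcp_pos: [395.9, -244.1, 151.2]
tcp_rot: [[-0.0, 1.0, -0.001], [1.0, 0.0, 0.001], [0.001, -0.001, -1.0]]
force: [-0.8, 0.8, -0.7]
finger_gap: 1.001
gripper_force: 0.0
```

```bash
python3 -c "
from h import *
for n in('top','side'):
  W=cam(n)[1]
  find(n,672,-35,45,30,100,W=W);find(n,672,-35,45,8,22,W=W)
st((397,-243.5,36))"
```

```text
top 173 [672.6 -34. ] 30.7 [672.9 -35.1] top 60.6
top 168 [668.7 -33.9] 31.1 [671.5 -33.2] top 22.0
side 377 [670.8 -33. ] 33.6 [670.8 -30.6] top 57.3
side 32 [670.5 -31.1] 31.0 [646.5 -24.8] top 21.5
20.35 [397.5, -243.2, 151.6] x [-0.003  1.     0.001] z [ 0.     0.001 -1.   ] q [1.18, 0.37, -0.8, 2.07, 0.36, 0.84, 0.17] 91.7 0.0 [ 0.2 -0.2  0.3]
shift [-0.4, -0.5, 115.6] turn 0.0028445544931192668
```

Ramekin is at (672,-34), top at 57 to 60 mm, so it sits centred on the trivet. Next the tin.

Emit:
move_arm(
  series=[0,0,0.005,0,0,0,0.02,0,0,0,0.038,0,0,0,0.056,0,0,0,0.074,0,0,0,0.089,0,0,0,0.101,0,0,0,0.109,0,0,0,0.114,0,0,0,0.115,0,0,0,0.115,0],
)

```text
clock: 21.45
tcp_pos: [397.3, -244.0, 37.0]
tcp_rot: [[-0.002, 1.0, 0.001], [1.0, 0.002, -0.0], [-0.0, 0.001, -1.0]]
force: [0.8, -0.2, -0.3]
finger_gap: 1.004
gripper_force: 0.0
```

Emit:
move_arm(
  series=[0,0,0,0,0,0,0,0,0,0,0,0,0,0,0,0,0,0,0,0,0,0,0,0,0,0,0,0,0,0,0,0,0,0,0,0,0,0,0,0],
  fingers=1,
)

```text
clock: 22.45
tcp_pos: [397.3, -244.0, 36.8]
tcp_rot: [[-0.002, 1.0, 0.0], [1.0, 0.002, -0.0], [-0.0, 0.0, -1.0]]
force: [0.4, -0.5, 1.7]
finger_gap: 0.541
gripper_force: 20.0
```

Emit:
move_arm(
  series=[0,0,-0.003,0,0,0,-0.01,0,0,0,-0.02,0,0,0,-0.034,0,0,0,-0.049,0,0,0,-0.064,0,0,0,-0.079,0,0,0,-0.092,0,0,0,-0.103,0,0,0,-0.111,0,0,0,-0.115,0,0,0,-0.115,0],
)

```text
clock: 23.65
tcp_pos: [397.2, -244.1, 152.1]
tcp_rot: [[-0.002, 1.0, 0.001], [1.0, 0.002, -0.001], [-0.001, 0.001, -1.0]]
force: [0.5, 0.1, -1.0]
finger_gap: 0.539
gripper_force: 20.0
```

```bash
python3 -c "
from h import *
st((443.5,111,150))"
```

```text
23.65 [397.2, -244.1, 152.1] x [-0.002  1.    -0.001] z [ 0.001 -0.001 -1.   ] q [1.18, 0.37, -0.8, 2.07, 0.36, 0.84, 0.16] 49.6 20.0 [ 0.5  0.1 -1. ]
shift [355.0, 46.9, 2.0] turn 0.001839784455636373
```

Emit:
move_arm(
  series=[0.004,0.001,0,0,0.014,0.002,0,0,0.03,0.004,0,0,0.05,0.007,0,0,0.073,0.01,0,0,0.098,0.013,0,0,0.123,0.016,0,0,0.148,0.02,0,0,0.173,0.023,0,0,0.198,0.026,0,0,0.223,0.03,0,0,0.248,0.033,0,0],
)

```text
clock: 24.85
tcp_pos: [429.0, 6.2, 151.4]
tcp_rot: [[-0.003, 1.0, -0.001], [1.0, 0.003, 0.0], [0.0, -0.001, -1.0]]
force: [-0.0, 1.3, -1.8]
finger_gap: 0.541
gripper_force: 20.0
```

Emit:
move_arm(
  series=[0.025,0.003,0,0,0.048,0.006,0,0,0.068,0.009,0,0,0.084,0.011,0,0,0.096,0.0125,0,0,0.103,0.0135,0,0,0.106,0.014,0,0,0.107,0.014,0,0,0.107,0.014,0,0,0.107,0.014,0,0],
)

```text
clock: 25.85
tcp_pos: [443.3, 110.4, 151.6]
tcp_rot: [[-0.001, 1.0, -0.0], [1.0, 0.001, -0.001], [-0.001, -0.0, -1.0]]
force: [-0.6, -0.4, -1.5]
finger_gap: 0.538
gripper_force: 20.0
```

```bash
python3 -c "
from h import *
st((443.5,111,46.5))"
```

```text
25.85 [443.3, 110.4, 151.6] x [-0.001  1.    -0.001] z [-0.    -0.001 -1.   ] q [0.46, 0.39, -0.9, 2.09, 0.41, 0.84, -0.67] 49.5 20.0 [-0.6 -0.4 -1.5]
shift [0.7, 0.3, 105.1] turn 0.0008496929003691811
```

Emit:
move_arm(
  series=[0,0,0.004,0,0,0,0.014,0,0,0,0.028,0,0,0,0.043,0,0,0,0.058,0,0,0,0.072,0,0,0,0.084,0,0,0,0.093,0,0,0,0.1,0,0,0,0.103,0,0,0,0.1045,0,0,0,0.1045,0],
)

```text
clock: 27.05
tcp_pos: [443.5, 111.3, 47.4]
tcp_rot: [[-0.002, 1.0, 0.0], [1.0, 0.002, 0.0], [0.0, 0.0, -1.0]]
force: [-0.2, 0.1, -1.3]
finger_gap: 0.543
gripper_force: 20.0
```

Emit:
move_arm(
  series=[0,0,0,0,0,0,0,0,0,0,0,0,0,0,0,0,0,0,0,0,0,0,0,0,0,0,0,0,0,0,0,0],
  fingers=0,
)

```text
clock: 27.85
tcp_pos: [443.3, 111.2, 47.2]
tcp_rot: [[-0.002, 1.0, 0.0], [1.0, 0.002, -0.0], [-0.0, 0.0, -1.0]]
force: [-0.1, -0.4, -0.1]
finger_gap: 1.001
gripper_force: 0.0
```

Emit:
move_arm(
  series=[0,0,-0.004,0,0,0,-0.018,0,0,0,-0.038,0,0,0,-0.058,0,0,0,-0.078,0,0,0,-0.095,0,0,0,-0.103,0,0,0,-0.105,0],
)

```text
clock: 28.65
tcp_pos: [443.9, 111.2, 153.1]
tcp_rot: [[-0.002, 1.0, 0.002], [1.0, 0.002, -0.0], [-0.0, 0.002, -1.0]]
force: [0.6, -1.0, -0.2]
finger_gap: 1.003
gripper_force: 0.0
```

```bash
python3 -c "
from h import *
st((511,360,150))"
```

```text
28.65 [443.9, 111.2, 153.1] x [-0.002  1.    -0.   ] z [ 0.002 -0.    -1.   ] q [0.47, 0.39, -0.9, 2.09, 0.41, 0.85, -0.68] 92.3 0.0 [ 0.6 -1.  -0.2]
shift [248.7, 67.5, 3.1] turn 0.001736021504757268
```

Emit:
move_arm(
  series=[0.008,0.002,0,0,0.029,0.008,0,0,0.06,0.016,0,0,0.096,0.026,0,0,0.134,0.036,0,0,0.17,0.046,0,0,0.202,0.054,0,0,0.226,0.061,0,0,0.241,0.065,0,0,0.248,0.067,0,0,0.249,0.067,0,0,0.249,0.067,0,0],
  squeeze=25,
)

```text
clock: 29.85
tcp_pos: [509.3, 359.7, 151.4]
tcp_rot: [[-0.002, 1.0, -0.001], [1.0, 0.002, -0.001], [-0.001, -0.001, -1.0]]
force: [0.6, 0.7, 0.4]
finger_gap: 0.994
gripper_force: 0.0
```

```bash
python3 -c "
from h import *
for n in('top','side'): find(n,443.5,111,45,25,100)
find('side',511,360,45,10,120)
st((511,360,42))"
```

```text
top 301 [442.6 109.7] 25.2 [442. 108.] top 75.9
side 419 [442.  110.9] 27.9 [435.2 122.2] top 73.6
side 851 [510.6 361.4] 24.2 [507.5 371.6] top 85.9
30.0 [510.0, 359.1, 152.1] x [-0.001  1.    -0.001] z [ 0.    -0.001 -1.   ] q [-0.09, 0.66, -0.81, 1.69, 0.54, 1.03, -1.07] 92.1 0.0 [-0.1 -0.3 -0.4]
shift [1.1, 1.0, 110.1] turn 0.0007792066541738585
```

Emit:
move_arm(
  series=[0,0.0005,0.005,0,0.001,0.0005,0.02,0,0.001,0.0005,0.036,0,0.001,0.0005,0.053,0,0.001,0.0005,0.07,0,0.001,0.0005,0.085,0,0.001,0.0005,0.097,0,0.001,0.0005,0.105,0,0.001,0.0005,0.109,0,0.001,0.0005,0.11,0,0.001,0.0005,0.11,0],
)

```text
clock: 31.1
tcp_pos: [510.6, 361.6, 42.7]
tcp_rot: [[-0.002, 1.0, 0.001], [1.0, 0.002, 0.001], [0.001, 0.001, -1.0]]
force: [0.3, -0.1, 0.1]
finger_gap: 1.004
gripper_force: 0.0
```

Emit:
move_arm(
  series=[0,0,0,0,0,0,0,0,0,0,0,0,0,0,0,0,0,0,0,0,0,0,0,0,0,0,0,0,0,0,0,0,0,0,0,0,0,0,0,0],
  fingers=1,
)

```text
clock: 32.1
tcp_pos: [510.6, 361.4, 42.3]
tcp_rot: [[-0.002, 1.0, 0.0], [1.0, 0.002, 0.0], [0.0, 0.0, -1.0]]
force: [1.4, 1.1, 0.8]
finger_gap: 0.513
gripper_force: 25.0
```

Emit:
move_arm(
  series=[0,0,-0.003,0,0,0,-0.01,0,0,0,-0.02,0,0,0,-0.033,0,0,0,-0.047,0,0,0,-0.061,0,0,0,-0.075,0,0,0,-0.088,0,0,0,-0.099,0,0,0,-0.107,0,0,0,-0.11,0,0,0,-0.11,0],
)

```text
clock: 33.3
tcp_pos: [510.4, 361.4, 152.6]
tcp_rot: [[-0.002, 1.0, 0.0], [1.0, 0.002, 0.0], [0.0, 0.0, -1.0]]
force: [-0.2, -0.4, -1.2]
finger_gap: 0.513
gripper_force: 25.0
```

```bash
python3 -c "
from h import *
st((442,200,150))"
```

```text
33.3 [510.4, 361.4, 152.6] x [-0.002  1.     0.   ] z [ 0.  0. -1.] q [-0.09, 0.66, -0.81, 1.68, 0.54, 1.03, -1.08] 47.2 25.0 [-0.2 -0.4 -1.2]
shift [-161.3, -68.8, 2.5] turn 0.0019608267583564043
```

Emit:
move_arm(
  series=[-0.003,-0.0015,0,0,-0.012,-0.005,0,0,-0.026,-0.011,0,0,-0.044,-0.019,0,0,-0.065,-0.028,0,0,-0.086,-0.037,0,0,-0.107,-0.046,0,0,-0.126,-0.054,0,0,-0.142,-0.061,0,0,-0.154,-0.066,0,0,-0.16,-0.0685,0,0,-0.161,-0.069,0,0],
)

```text
clock: 34.5
tcp_pos: [441.5, 199.3, 152.2]
tcp_rot: [[-0.001, 1.0, 0.0], [1.0, 0.001, -0.001], [-0.001, 0.0, -1.0]]
force: [0.7, 0.6, -1.6]
finger_gap: 0.512
gripper_force: 25.0
```

Emit:
move_arm(
  series=[0,0,0,0,0,0,0.004,0,0,0,0.014,0,0,0,0.028,0,0,0,0.044,0,0,0,0.06,0,0,0,0.074,0,0,0,0.085,0,0,0,0.093,0,0,0,0.098,0,0,0,0.0995,0,0,0,0.0995,0],
)

```text
clock: 35.7
tcp_pos: [441.8, 200.3, 52.9]
tcp_rot: [[-0.002, 1.0, 0.0], [1.0, 0.002, 0.0], [0.0, 0.0, -1.0]]
force: [0.3, -0.9, -1.0]
finger_gap: 0.513
gripper_force: 25.0
```

Emit:
move_arm(
  series=[0,0,0,0,0,0,0,0,0,0,0,0,0,0,0,0,0,0,0,0,0,0,0,0,0,0,0,0,0,0,0,0],
  fingers=0,
)

```text
clock: 36.5
tcp_pos: [441.6, 200.2, 52.7]
tcp_rot: [[-0.002, 1.0, 0.0], [1.0, 0.002, 0.0], [0.0, 0.0, -1.0]]
force: [-0.3, -1.0, -0.5]
finger_gap: 1.003
gripper_force: 0.0
```

Emit:
move_arm(
  series=[0,0,-0.004,0,0,0,-0.018,0,0,0,-0.038,0,0,0,-0.058,0,0,0,-0.077,0,0,0,-0.091,0,0,0,-0.098,0,0,0,-0.1,0],
)

```text
clock: 37.3
tcp_pos: [442.1, 200.2, 153.7]
tcp_rot: [[-0.002, 1.0, 0.002], [1.0, 0.002, 0.0], [0.0, 0.002, -1.0]]
force: [0.5, -0.5, 0.6]
finger_gap: 1.0
gripper_force: 0.0
```

```bash
python3 -c "
from h import *
st((397.5,346.5,150))"
```

```text
37.3 [442.1, 200.2, 153.7] x [-0.002  1.     0.   ] z [ 0.002  0.    -1.   ] q [0.26, 0.44, -0.9, 2.03, 0.45, 0.88, -0.88] 92.0 0.0 [ 0.5 -0.5  0.6]
shift [146.4, -44.4, 3.6] turn 0.0017127075480629639
```

Emit:
move_arm(
  series=[0.004,-0.001,0,0,0.016,-0.005,0,0,0.034,-0.01,0,0,0.056,-0.017,0,0,0.079,-0.024,0,0,0.101,-0.03,0,0,0.12,-0.036,0,0,0.134,-0.04,0,0,0.143,-0.043,0,0,0.1465,-0.044,0,0,0.1465,-0.044,0,0,0.1465,-0.044,0,0],
)

```text
clock: 38.5
tcp_pos: [397.5, 345.9, 152.4]
tcp_rot: [[-0.001, 1.0, -0.0], [1.0, 0.001, -0.001], [-0.001, -0.0, -1.0]]
force: [0.4, 0.0, -1.0]
finger_gap: 0.998
gripper_force: 0.0
```

```bash
python3 -c "
from h import *
for n in('top','side'): find(n,442,200,42,25,130)
find('side',397.5,346.5,45,10,120)
st((397.5,346.5,42))"
```

```text
top 276 [441.  198.4] 23.9 [439.3 193.7] top 97.0
side 543 [440.7 200.7] 23.8 [439.3 212.3] top 94.5
side 827 [396.6 347.2] 24.4 [394.8 357.7] top 84.6
38.65 [397.8, 345.7, 152.6] x [-0.001  1.    -0.001] z [ 0.    -0.001 -1.   ] q [-0.07, 0.52, -0.88, 1.93, 0.49, 0.93, -1.19] 91.8 0.0 [-0.4  0.1 -0.3]
shift [0.8, -0.3, 110.6] turn 0.0006768156706431494
```

Mill is at (441,199.5) on the board, upright. Now the bottle.

Emit:
move_arm(
  series=[0,0,0.005,0,0,0,0.02,0,0,0,0.036,0,0,0,0.053,0,0,0,0.07,0,0,0,0.085,0,0,0,0.097,0,0,0,0.105,0,0,0,0.109,0,0,0,0.11,0,0,0,0.11,0],
)

```text
clock: 39.75
tcp_pos: [397.6, 346.9, 43.0]
tcp_rot: [[-0.002, 1.0, 0.001], [1.0, 0.002, 0.0], [0.0, 0.001, -1.0]]
force: [-0.3, 0.5, 0.2]
finger_gap: 0.999
gripper_force: 0.0
```

Emit:
move_arm(
  series=[0,0,0,0,0,0,0,0,0,0,0,0,0,0,0,0,0,0,0,0,0,0,0,0,0,0,0,0,0,0,0,0,0,0,0,0,0,0,0,0],
  fingers=1,
)

```text
clock: 40.75
tcp_pos: [397.4, 346.6, 42.8]
tcp_rot: [[-0.002, 1.0, 0.0], [1.0, 0.002, -0.0], [-0.0, 0.0, -1.0]]
force: [-1.0, -0.2, 1.2]
finger_gap: 0.515
gripper_force: 25.0
```

Emit:
move_arm(
  series=[0,0,-0.003,0,0,0,-0.01,0,0,0,-0.022,0,0,0,-0.037,0,0,0,-0.053,0,0,0,-0.07,0,0,0,-0.088,0,0,0,-0.106,0,0,0,-0.123,0,0,0,-0.136,0,0,0,-0.14,0,0,0,-0.14,0],
)

```text
clock: 41.95
tcp_pos: [397.7, 346.7, 183.4]
tcp_rot: [[-0.002, 1.0, 0.001], [1.0, 0.002, 0.0], [0.0, 0.001, -1.0]]
force: [0.3, -0.0, -1.5]
finger_gap: 0.514
gripper_force: 25.0
```

```bash
python3 -c "
from h import *
st((444.5,22,180))"
```

```text
41.95 [397.7, 346.7, 183.4] x [-0.002  1.     0.   ] z [ 0.001  0.    -1.   ] q [-0.04, 0.47, -0.91, 1.9, 0.45, 0.98, -1.16] 47.3 25.0 [ 0.3 -0.  -1.5]
shift [-324.8, 46.2, 3.3] turn 0.0016952370968628117
```

Emit:
move_arm(
  series=[-0.004,0.0005,0,0,-0.014,0.002,0,0,-0.03,0.004,0,0,-0.05,0.007,0,0,-0.073,0.0105,0,0,-0.097,0.014,0,0,-0.121,0.017,0,0,-0.145,0.0205,0,0,-0.169,0.024,0,0,-0.193,0.0275,0,0,-0.217,0.031,0,0,-0.24,0.034,0,0],
)

```text
clock: 43.15
tcp_pos: [431.2, 104.6, 182.1]
tcp_rot: [[-0.001, 1.0, -0.001], [1.0, 0.001, -0.001], [-0.001, -0.001, -1.0]]
force: [0.5, -0.5, -2.1]
finger_gap: 0.511
gripper_force: 25.0
```

Emit:
move_arm(
  series=[-0.022,0.003,0,0,-0.041,0.006,0,0,-0.057,0.008,0,0,-0.07,0.01,0,0,-0.079,0.0115,0,0,-0.084,0.012,0,0,-0.085,0.012,0,0,-0.085,0.012,0,0,-0.085,0.012,0,0],
)

```text
clock: 44.05
tcp_pos: [443.9, 22.4, 182.7]
tcp_rot: [[-0.003, 1.0, 0.0], [1.0, 0.003, 0.0], [0.0, 0.0, -1.0]]
force: [0.0, -1.1, -1.8]
finger_gap: 0.512
gripper_force: 25.0
```

```bash
python3 -c "
from h import *
st((444.5,22,53))"
```

```text
44.05 [443.9, 22.4, 182.7] x [-0.003  1.     0.   ] z [ 0.  0. -1.] q [0.7, 0.3, -0.92, 2.09, 0.31, 0.89, -0.4] 47.1 25.0 [ 0.  -1.1 -1.8]
shift [-0.4, 0.6, 129.7] turn 0.0031048935838247083
```

Emit:
move_arm(
  series=[0,0,0.004,0,0,0,0.015,0,0,0,0.032,0,0,0,0.05,0,0,0,0.068,0,0,0,0.085,0,0,0,0.1,0,0,0,0.112,0,0,0,0.121,0,0,0,0.127,0,0,0,0.1295,0,0,0,0.1295,0],
)

```text
clock: 45.25
tcp_pos: [444.1, 21.8, 53.3]
tcp_rot: [[-0.002, 1.0, 0.0], [1.0, 0.002, -0.0], [-0.0, 0.0, -1.0]]
force: [-0.1, 0.3, -1.9]
finger_gap: 0.518
gripper_force: 25.0
```

Emit:
move_arm(
  series=[0,0,0,0,0,0,0,0,0,0,0,0,0,0,0,0,0,0,0,0,0,0,0,0,0,0,0,0,0,0,0,0],
  fingers=0,
)

```text
clock: 46.05
tcp_pos: [444.0, 21.7, 53.2]
tcp_rot: [[-0.002, 1.0, -0.0], [1.0, 0.002, 0.0], [0.0, -0.0, -1.0]]
force: [-0.7, -0.2, -0.5]
finger_gap: 0.999
gripper_force: 0.0
```

Emit:
move_arm(
  series=[0,0,-0.004,0,0,0,-0.018,0,0,0,-0.038,0,0,0,-0.06,0,0,0,-0.084,0,0,0,-0.108,0,0,0,-0.13,0,0,0,-0.145,0,0,0,-0.15,0],
)

```text
clock: 46.95
tcp_pos: [444.9, 21.8, 204.9]
tcp_rot: [[-0.002, 1.0, 0.003], [1.0, 0.002, -0.001], [-0.001, 0.003, -1.0]]
force: [-0.1, -0.1, 0.0]
finger_gap: 0.998
gripper_force: 0.0
```

Emit:
move_arm(
  series=[-0.008,0,0,0,-0.028,0,0,0,-0.056,0,0,0,-0.09,0,0,0,-0.125,0,0,0,-0.16,0,0,0,-0.19,0,0,0,-0.215,0,0,0,-0.23,0,0,0,-0.238,0,0,0,-0.24,0,0,0,-0.24,0,0,0],
)

```text
clock: 48.15
tcp_pos: [444.5, -217.3, 203.0]
tcp_rot: [[-0.003, 1.0, -0.0], [1.0, 0.003, 0.001], [0.001, -0.0, -1.0]]
force: [-0.4, 0.4, -0.2]
finger_gap: 0.996
gripper_force: 0.0
```

```bash
python3 -c "
from h import *
T=cam('top');S=cam('side')
for n,(c,W) in (('top',T),('side',S)):
  for a in ((444,22,42,25,130),(443,111,42,25,130),(442,200,42,25,130),(672,-35,42,30,100),(650,92,60,10,120),(693,-162,60,10,120)): find(n,*a,W=W)
save('end.png',np.vstack([T[0]['frame'][100:300,100:400],S[0]['frame'][110:310,150:450]]))
st()"
```

```text
top 257 [443.8  20.6] 23.9 [442.4  20.1] top 98.1
top 302 [442.7 109.7] 25.2 [442.  108.1] top 76.9
top 277 [440.7 198.7] 24.1 [439.1 193.7] top 96.6
top 175 [671.9 -34.4] 30.5 [672.1 -34.4] top 60.7
top 762 [649.5  91.4] 40.4 [644.1  89. ] top 84.1
top 743 [ 695.  -165.6] 40.9 [ 688.2 -161.8] top 85.2
side 414 [442.1  25.4] 25.2 [441.  32.] top 95.1
side 448 [443.1 111.6] 27.3 [439.3 118.9] top 72.7
side 644 [441.  202.8] 23.5 [439.3 211.1] top 96.4
side 373 [671.9 -31.8] 33.8 [670.6 -30.6] top 57.9
side 1131 [648.   94.9] 40.9 [642.8 111. ] top 81.4
side 768 [ 693.8 -160.1] 41.6 [ 687.5 -143.8] top 80.6
48.25 [444.7, -216.9, 203.2] x [-0.004  1.     0.   ] z [-0.  0. -1.] q [1.1, 0.35, -0.83, 1.96, 0.31, 0.96, 0.12] 91.8 0.0 [-0.2  0.3  0.9]
```

View pics/end.png

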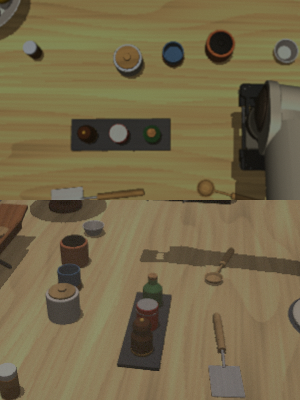

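The final picture shows mill, tin and bottle upright in a row on the board at (87,134), (118,134) and (152,133). The ramekin stands on the trivet at (173,53), between the canisters at (128,60) and (220,44). Spacings of about 88 mm are in range, so I'm handing in.

```bash
python3 -c "
from bench import ticket
print(ticket.sign_off())"
```

```text
the job is handed in; nothing more can be done
None
```

The finishing station is set out and handed in at about 48 s of the 128 s allowed: by the cameras everything is upright, let go and within tolerance, but the sign-off returned no verdict.

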